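# Close up a backup power unit: battery drawer home, then hook in the service cover

### The job

Finish the backup power unit in its nest: push its battery drawer fully home until it seats at its detent. Then take the blue service cover from the sloping stand, tuck its bare-steel tongue under the unit's lip with the cover tilted, and lower the other edge until the cover lies flat on the step of the drawer front, holding it until it is down. Let go, and leave the other things on the bench where they are.

Things in the scene. Friction and masses are not known exactly. Their poses are not given: they have to be found in the camera images.
- unit: Backup power unit: grey open-topped steel housing 190 x 150 mm in a green nest plate, fixed. Origin on the table under the housing's middle; x along its length to the lip end, z up; battery drawer at the -x end. Over the table: wall rims 103 mm, lip underside 100 mm, the cover's seats (ledge under the lip, step on the drawer front) 90 mm. Side walls' inner faces at y = +-71 mm, no ledges on them.
- lip_edge (a point): Middle of the lower front edge of the bare-steel lip, at (75, 0, 100) mm in the unit's frame. The lip juts 16 mm, over the full width, from the end wall (inner face x = 91 mm); the ledge 10 mm below it spans x = 73 to 91 mm. Drawer home, the inner face of its front is at x = -89 mm, so the cover lies in a pocket 180 x 142 mm, its free edge on the drawer's step.
- drawer (a joint): Travel of the black-fronted battery drawer, m: 0 = fully home at its stop, grows as it opens towards the unit's -x; starts 45 to 70 mm open. It rubs with about 1 N; from some 13 mm to 5 mm of opening a spring detent resists (6 to 7 N at most, and pushes back); over the last 3 mm it draws the drawer to the stop and then keeps it there.
- drawer_face (a point): Point on the drawer front's outer face, mid-width, 78 mm over the table; moves with the drawer, at x = -95 mm in the unit's frame when home (flush with the side walls' ends). Front: 140 mm wide, 12 to 98 mm over the table, 6 mm thick; behind it a grey step 16 mm deep at 90 mm. A bow pull 70 mm long stands out 24 mm from it, 30 to 38 mm over the table; plain above that.
- cover: Service cover, blue-painted sheet metal 175 x 136 x 4 mm, about 0.42 kg. Origin: centre of its underside; x along its length to the tongue end, z out of its top face. Starts lying on the sloping stand, tongue end down, top face up, 30 degrees from level. A black bow handle stands on its middle.
- cover_grip (a point): Centre of the handle's bar, at (0, 0, 27) mm in the cover's frame. The bar is 14 mm thick along the cover's x, 90 mm long along its y, flat sided, its underside 14 mm and its top 32 mm above the sheet's top face. To be gripped across its 14 mm with the tool square to the cover.
- cover_tongue (a point): Middle of the tongue's end edge, underside, at (87.5, 0, 0) mm in the cover's frame. The tongue is the bare-steel end, 112 mm wide, and juts 20 mm from the blue sheet; same 4 mm thickness.
- cover_free (a point): Middle of the other end edge (the free edge), underside, at (-87.5, 0, 0) mm in the cover's frame; the end with two steel thumbscrews.
- stand: Sloping aluminium sheet stand, 170 x 150 mm, fixed. Origin: on the table under its middle; the 30 degree slope rises towards its -x, with an 8 mm high stop at its low (+x) end; at its middle the slope is 67 mm over the table.
- screwdriver: Loose screwdriver lying beyond the drawer; bystander.
- tape: Roll of brown tape, 90 mm across, 25 mm high, lying near the robot; bystander.
- spray: Red spray can, 56 mm across, 150 mm high, right of the unit; bystander.
- spare_battery: Loose spare battery block, 62 x 124 x 52 mm, beyond the unit; bystander.
- carton: Blue carton 120 x 160 x 90 mm, right of the unit; bystander.
- blue_bin: Blue open bin of screws 160 x 100 x 75 mm, beyond the stand; bystander.
- wrench: Loose wrench lying left, nearer the robot than the stand; bystander.

How it is judged:
On the way, in this order (a step that is already met when the one before it is completed fails the run):
1. the battery drawer is fully home (within 3 mm of its stop) (value of joint drawer below 0.003 m), for 0.2 s.
2. with the drawer home, the tongue is at least 4 mm under the lip while the cover is still tilted (more than 6 degrees) (x of cover_tongue in the frame of unit above 0.079 m and z of cover_tongue in the frame of unit between 0.084 and 0.0975 m and y of cover_tongue in the frame of unit between -0.02 and 0.02 m and z of cover_free in the frame of unit above 0.095 m and angle between cover's own z axis and vertical above 0.105 rad and value of joint drawer below 0.003 m), for 0.05 s.
3. the cover has been lowered flat (free edge within 4 mm of its step) while still held or pressed by the fingers (x of cover_tongue in the frame of unit above 0.082 m and z of cover_free in the frame of unit below 0.094 m and angle between cover's own z axis and vertical below 0.03 rad and contact force between the fingers and cover above 0.5 N), for 0.1 s.
At the end, for the whole second after the job is handed in: The drawer is home (within 3 mm of its stop); the tongue reaches at least 7 mm under the lip; the cover lies flat (within 1.7 degrees), square to the unit, both its edges within 3 mm of their seats, released and at rest (value of joint drawer below 0.003 m and x of cover_tongue in the frame of unit above 0.082 m and z of cover_tongue in the frame of unit between 0.087 and 0.093 m and z of cover_free in the frame of unit between 0.087 and 0.093 m and angle between cover's own z axis and vertical below 0.03 rad and angle between the x axis of cover and the x axis of unit, either way round below 0.06 rad and linear speed of cover below 0.02 m/s); the robot touches nothing.
It fails at once if a bystander (screwdriver, tape, spray can, spare battery, carton, blue bin, wrench) is shifted by more than 30 mm or knocked over (distance of any of screwdriver, tape, spray, spare_battery, carton, blue_bin, wrench from where it was at the start of the episode above 0.03 m or angle between spray's own z axis and vertical above 0.5 rad).
It also fails if it takes over 58 s, if anything falls off the work surface, if the arm or the gripper's body presses on something with over 40 N, if the wrist force passes 120 N, or if a joint passes its speed limit or range.

### The arm

A 7-joint arm with a two-finger parallel gripper is mounted at the origin on the work surface. World frame = base frame: x ahead of the robot, y to its left, z up, the work surface at z = 0. Lengths are in m, angles in rad, forces in N, time in s.
With the tool pointing down it reaches from about 0.4 to 0.85 m from the base axis. Payload 10.4 kg.
Tool frame: the origin (TCP) lies between the finger pads; the fingertips stand 8 mm ahead of it and the grasp point (between the pads) lies 11 mm behind it (tip_reach is the distance from the TCP to the fingertips, in m); z points along the fingers, y is the line along which they close (so a half turn about z gives the same grasp; the last joint's range is limited). The gripper opens to 87 mm and grips with 3 to 60 N. Pads are 19 mm wide; open, the fingers measure 117 mm over their backs; the gripper's body (75 mm by 190 mm) begins 51 mm behind the grasp point.
Start: joints at [1.103, 0.332, -0.065, 1.46, 0.022, 1.35, -0.088], TCP at [0.269, -0.564, 0.196] pointing down, gripper open.
Joint ranges: [-2.6, 2.6], [-0.5, 2.12], [-1.47, 1.34], [0.16, 2.42], [-1.27, 4.41], [0.06, 2.06], [-2.6, 2.6]. Speed limits (rad/s): [2.22, 2.22, 2.79, 2.79, 3.14, 3.14, 3.14].

### API

Orientations are given as a rotation vector (axis times angle).
In Python, from plant import get_state, capture, camera_info, hand_in, tip_reach gives the robot as it stands.
- The arm moves only by the tool step_arm, never from a script. Its arguments are lists of equal length, an entry for each row: "linear": the shift along the world's x, y, z in m, a list of three; "turn": the turn about the world's z in rad; "grip": the finger opening in m, from 0 to 0.087. A call has 1 to 5 rows; each row is the pose to reach, as a shift and turn from the pose commanded when the call began; what a row does not reach only later rows make up. A row lasts 1/8 s, in which the tool goes at most 62.5 mm and 10.7 degrees, less where a joint would pass 70% of its speed; a pose out of reach is approached as far as the arm can. A call with a gripper value outside its range is refused whole. The fingers move at their own pace and stop on an object; the grip force is fixed at half the most. Time passes only in rows, so rows that repeat a pose let the fingers close. It gives the time, the measured TCP pose, the force, the opening and the grip force at its end, in the units of the state.
- get_state(): the state, without advancing time (a new reading comes with each control period).
- capture(name): name is "scene" or "top" or "wrist"; returns (picture, depth): 420x560x3 uint8, red, green, blue; 420x560 float32, m along the optical axis (not along the pixel's ray), 0 where there is no reading.
- camera_info(name): a dict with "mtx" (3x3 intrinsics, pixels), "world_to_cam" (4x4, takes a point from world to camera coordinates). Camera axes: x right, y up, looking along -z (the intrinsics and any distortion apply to the point x, -y, -z); pixel columns grow to the right and rows downward; lengths in m; the calibration is good to about 2 mm. The wrist camera is an equidistant fisheye: a pixel r from the principal point sees the ray r / f radians off the axis. A picture is of the moment at which its call begins: read the wrist's pose just before it. camera_info takes no time and is no camera call; for the wrist camera it gives the pose at the moment of the call.
- hand_in(): hands the job in; it is judged then, once.
The state is a dict: "time": time; "q": joint angles; "joint_vel": joint speeds; "effort": joint torques, N m; "tool_pos": TCP position; "tcp_rot": TCP orientation; "ft_force": force on the tool from outside, world axes, zero at the start; "wrist_torque": the same for the moment, N m; "finger_gap": finger opening in m; "finger_force": force on a finger pad.
Only numpy, scipy, OpenCV 4.12 (cv2) and the standard library are available. Lean on these libraries where they do the work, as an engineer would, in place of code of your own. Each camera call takes 0.05 s, during which the arm holds its last target. There are 200 camera calls.

## Working session

There is one attempt and no reset: what is moved stays moved. The work goes in short steps, Python scripts to look and compute and a tool call to move; the robot and the scene stay as the last step left them, time stands still between calls to the robot, and variables do not carry over. Pictures are saved under pics/ and viewed, at most 10 in all, crops included, and the job is handed in when it is done.

Besides the shell and the picture viewer there is one more tool, called after "Emit:" by a JSON object that holds its "api" and its "payload", one argument or row to a line. step_arm: Moves the arm, as the interface text tells. Its arguments: {"type":"object","properties":{"linear":{"type":"array"},"turn":{"type":"array"},"grip":{"type":"array"}},"required":["linear","turn","grip"]}

```bash
mkdir -p pics; ls; python3 - <<'E'
from plant import *
import cv2,numpy as np
for n in("scene","top"):
    p,d=capture(n); cv2.imwrite(f"pics/{n}0.png",cv2.resize(p[:,:,::-1],(800,600),interpolation=cv2.INTER_CUBIC)); np.savez(f"{n}0.npz",p=p,d=d)
    c=camera_info(n); print(n,c)
s=get_state();print(s,tip_reach)
E
```

```text
pics
scene {'mtx': array([[510.40382747,   0.        , 283.1597914 ],
       [  0.        , 510.40382747, 209.4402447 ],
       [  0.        ,   0.        ,   1.        ]]), 'world_to_cam': array([[ 0.32351477,  0.94616403,  0.01057429, -0.16790999],
       [-0.70059337,  0.23200721,  0.67479003,  0.34012053],
       [ 0.63600874, -0.22571282,  0.73793401, -1.82478367],
       [ 0.        ,  0.        ,  0.        ,  1.        ]])}
top {'mtx': array([[479.02852135,   0.        , 279.28064624],
       [  0.        , 479.02852135, 209.12692799],
       [  0.        ,   0.        ,   1.        ]]), 'world_to_cam': array([[-0.00515275, -0.9997964 , -0.01950925,  0.0037239 ],
       [ 0.9983817 , -0.00624842,  0.05652384, -0.54355251],
       [-0.05663423, -0.01918642,  0.99821062, -1.30254393],
       [ 0.        ,  0.        ,  0.        ,  1.        ]])}
{'time': 0.1, 'q': array([ 1.10338695,  0.33280478, -0.06469641,  1.46080294,  0.02159158,
        1.34993367, -0.08847993]), 'joint_vel': array([-1.23420765e-03, -3.00611909e-03,  3.33437878e-04, -2.51116587e-03,
       -1.91405019e-03,  2.56808543e-04,  4.89582195e-06]), 'effort': array([ 9.85166553e-04, -6.24543071e+01,  2.43651133e-02, -3.90711486e+01,
       -6.14549895e-02,  3.66387866e-02,  1.11540730e-04]), 'tool_pos': array([ 0.26876695, -0.56385242,  0.19516192]), 'tcp_rot': array([-3.06302208e+00, -6.92742282e-01,  5.09180404e-04]), 'ft_force': array([-0.26000874, -0.02355616,  0.15352429]), 'wrist_torque': array([0.0083967 , 0.00164751, 0.04292686]), 'finger_force': 0.0, 'finger_gap': 0.08721992324644305} 0.008
```

View pics/top0.png

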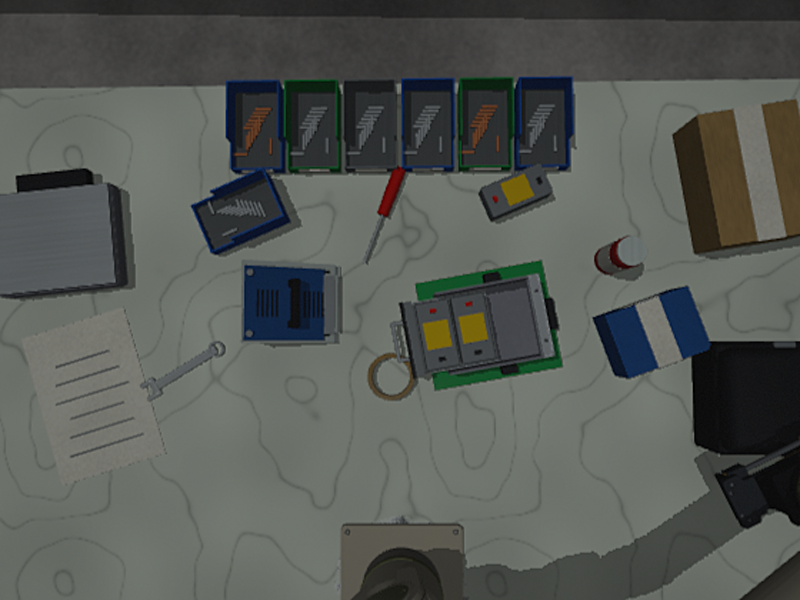

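View pics/scene0.png

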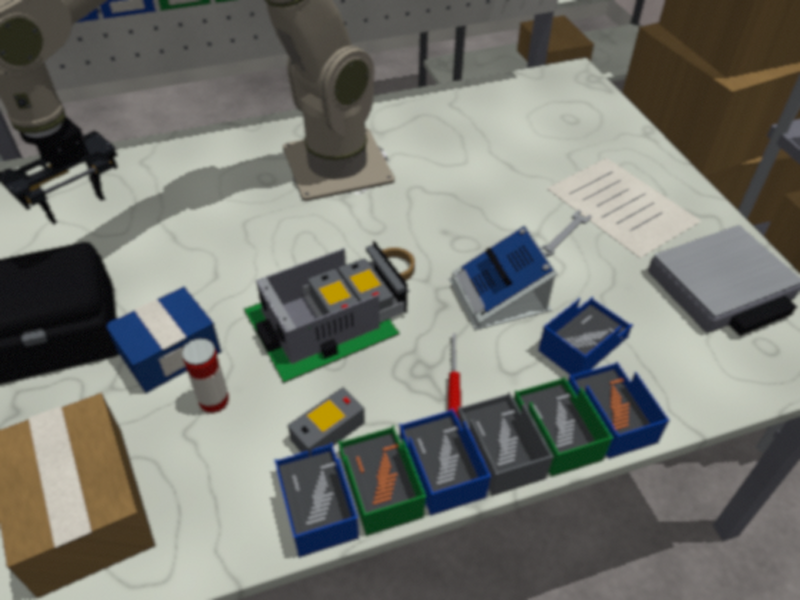

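```bash
python3 - <<'E'
import cv2,numpy as np
def crop(n,x,y,w,h,s,o):
    p=np.load(f"{n}0.npz")["p"][y:y+h,x:x+w,::-1]
    p=cv2.convertScaleAbs(p,alpha=1.5,beta=10)
    cv2.imwrite(o,cv2.resize(p,None,fx=s,fy=s,interpolation=cv2.INTER_CUBIC))
crop("top",270,180,132,99,6,"pics/tu.png")
crop("top",160,175,100,75,8,"pics/ts.png")
crop("scene",168,160,132,99,6,"pics/su.png")
crop("scene",305,150,100,75,8,"pics/ss.png")
E
```

```text
(no output)
```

View pics/tu.png

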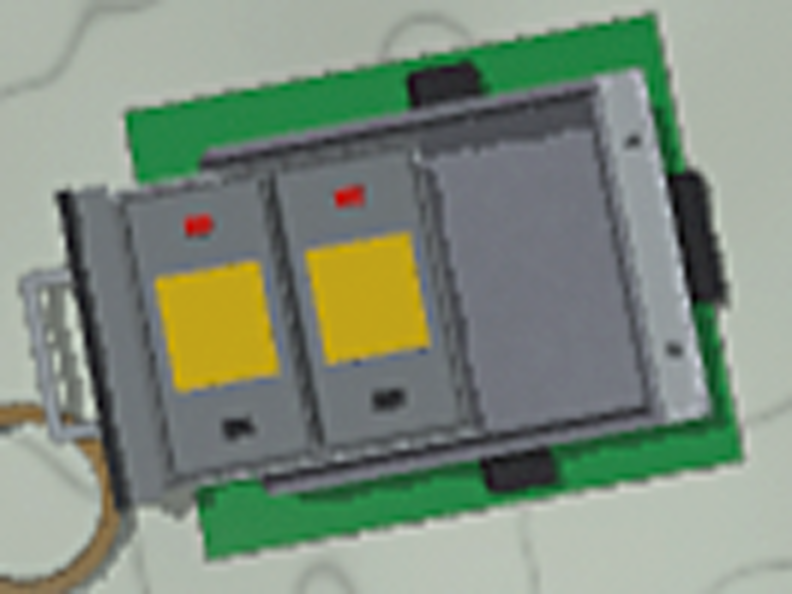

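View pics/ts.png

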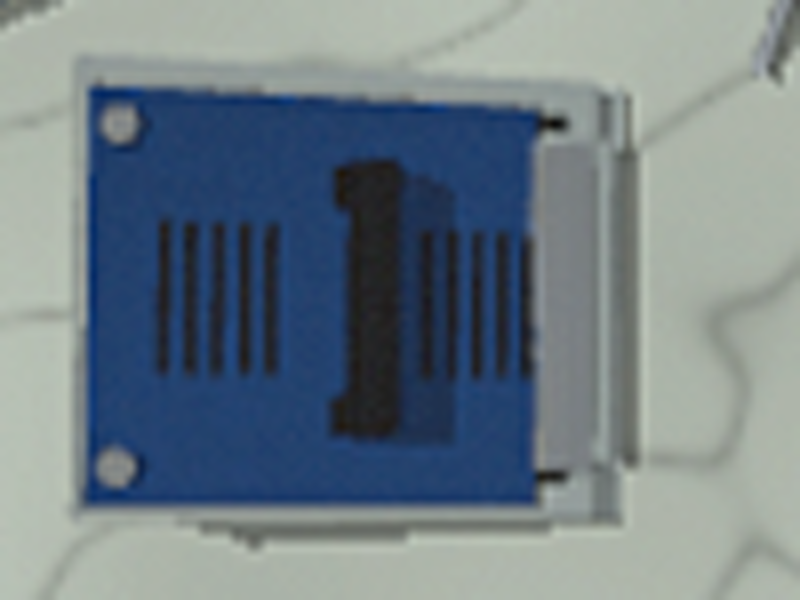

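View pics/su.png

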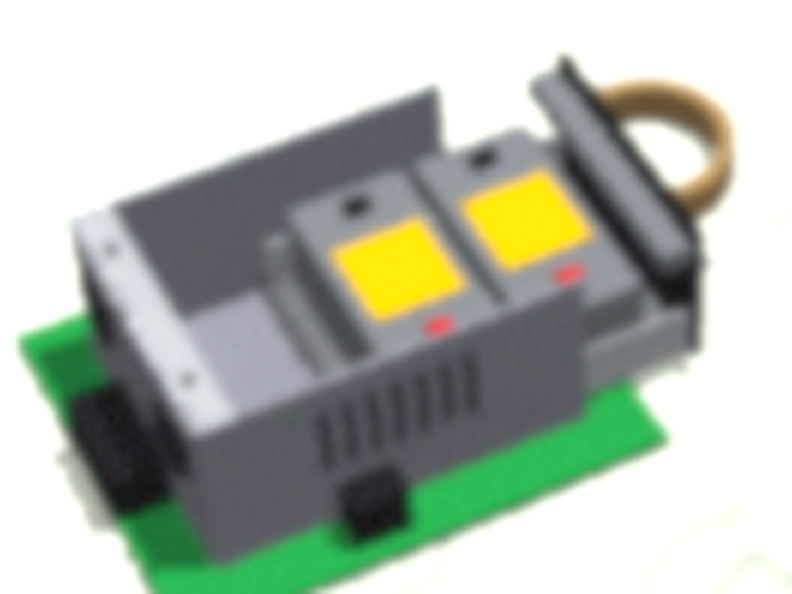

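View pics/ss.png

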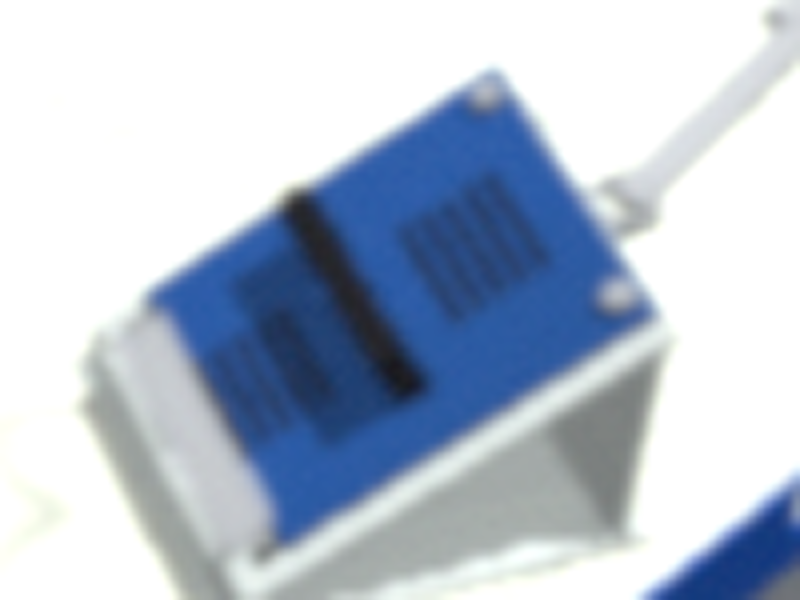

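```bash
cat > geo.py <<'E'
import numpy as np,cv2
from plant import camera_info
def P(n):
    c=camera_info(n); W=np.diag([1,-1,-1,1.])@c["world_to_cam"]; return c["mtx"]@W[:3],c["mtx"],W
def tri(a,b,A="top",B="scene"):
    X=cv2.triangulatePoints(P(A)[0],P(B)[0],np.float64(a).reshape(2,1),np.float64(b).reshape(2,1)).ravel(); return X[:3]/X[3]
def back(n,px,z):  # pixel on the world plane of height z
    _,K,W=P(n); R,t=W[:3,:3],W[:3,3]; d=R.T@np.linalg.inv(K)@[*px,1]; c=-R.T@t; return c+d*(z-c[2])/d[2]
def deproj(n,d):
    _,K,W=P(n); v,u=np.indices(d.shape); p=np.stack([(u-K[0,2])/K[0,0]*d,(v-K[1,2])/K[1,1]*d,d],-1); return (p-W[:3,3])@W[:3,:3]
E
python3 - <<'E'
from geo import *
np.set_printoptions(precision=4,suppress=True)
u=lambda x,y:(270+(x+.5)/6-.5,180+(y+.5)/6-.5); s=lambda x,y:(168+(x+.5)/6-.5,160+(y+.5)/6-.5)
t8=lambda x,y:(160+(x+.5)/8-.5,175+(y+.5)/8-.5); s8=lambda x,y:(305+(x+.5)/8-.5,150+(y+.5)/8-.5)
L=[("lip in far",u(597,85),s(240,412)),("lip in near",u(655,420),s(120,205)),("lip out far",u(640,70),s(200,437)),("lip out near",u(712,410),s(75,228)),
("dr out far",u(58,192),s(700,255)),("dr out near",u(122,510),s(567,58)),
("cv free far",t8(90,88),s8(660,325)),("cv free near",t8(85,503),s8(495,70)),("cv tg far",t8(545,110),s8(278,545)),("cv tg near",t8(540,500),s8(150,298)),
("bar far",t8(375,160),s8(405,385)),("bar near",t8(372,437),s8(298,200)),("ts far",t8(121,123),s8(617,295)),("ts near",t8(117,467),s8(487,97))]
c=deproj("top",np.load("top0.npz")["d"])
for n,a,b in L:
    print(n,tri(a,b), c[round(a[1]),round(a[0])])
# depth: rims/top at ~0.098..0.106 near the unit; handle and sheet plane
m=lambda q,lo,hi:(q>=lo)&(q<=hi)
z=c[...,2]; v,uu=np.indices(z.shape)
a=m(z,.085,.12)&m(uu,270,402)&m(v,180,279); print("unit hi pts",a.sum(), np.percentile(z[a],[5,25,50,75,95]))
b=m(uu,175,225)&m(v,190,235)
p=c[b]; A=np.c_[p[:,:2],np.ones(len(p))]; w=np.ones(len(p),bool)
for _ in range(5):
    k=np.linalg.lstsq(A[w],p[w,2],rcond=None)[0]; r=p[:,2]-A@k; w=abs(r)<.004
print("sheet plane",k,"slope",np.degrees(np.arctan(np.hypot(*k[:2]))),"downhill dir",np.degrees(np.arctan2(-k[1],-k[0])))
h=p[r>.012/1]; print("handle pts",len(h),h.min(0),h.max(0),h.mean(0))
E
```

```text
lip in far [ 0.5771 -0.2305  0.1018] [ 0.5759 -0.2311  0.1039]
lip in near [ 0.434  -0.2537  0.0985] [ 0.4328 -0.2544  0.1031]
lip out far [ 0.5835 -0.2496  0.0994] [ 0.5926 -0.267   0.0061]
lip out near [ 0.4384 -0.2773  0.0954] [ 0.4377 -0.2777  0.101 ]
dr out far [ 0.5331 -0.0015  0.0805] [ 0.5314 -0.0002  0.0987]
dr out near [ 0.3966 -0.026   0.0916] [ 0.3953 -0.0277  0.0953]
cv free far [0.6011 0.2785 0.1042] [0.5987 0.2751 0.1176]
cv free near [0.4672 0.2774 0.1098] [0.4686 0.2781 0.112 ]
cv tg far [0.6    0.1403 0.036 ] [0.6016 0.1404 0.0285]
cv tg near [0.468  0.1435 0.0333] [0.4678 0.1427 0.0313]
bar far [0.5798 0.1918 0.0809] [0.5764 0.188  0.1022]
bar near [0.4885 0.1902 0.0887] [0.4887 0.1889 0.0954]
ts far [0.589  0.2667 0.1113] [0.5889 0.2661 0.1124]
ts near [0.4789 0.2681 0.109 ] [0.4787 0.2672 0.1148]
unit hi pts 1287 [0.0873 0.0912 0.1    0.1035 0.1062]
sheet plane [-0.2802 -0.5048  0.3384] slope 29.999952235015815 downhill dir 60.96459261350077
handle pts 824 [ 0.4689 -0.0247  0.0772] [0.5919 0.2679 1.331 ] [0.5398 0.2404 0.1167]
```

```bash
python3 - <<'E'
from geo import *
np.set_printoptions(precision=4,suppress=True)
f=np.load("top0.npz"); p=f["p"]; c=deproj("top",f["d"]); z=c[...,2]; v,U=np.indices(z.shape); ok=f["d"]>0
hsv=cv2.cvtColor(p,cv2.COLOR_RGB2HSV)
box=lambda x0,x1,y0,y1:(U>=x0)&(U<=x1)&(v>=y0)&(v<=y1)
# unit yaw from plate edges (mapped at z=.005)
u=lambda x,y:(270+(x+.5)/6-.5,180+(y+.5)/6-.5)
B=lambda x,y,h:back("top",u(x,y),h)[:2]
ang=lambda a,b:np.degrees(np.arctan2(*(b-a)[::-1]))
print("plate edges",ang(B(128,112,.005),B(655,14,.005)),ang(B(207,558,.005),B(743,458,.005)),ang(B(655,14,.005),B(743,458,.005))-0)
g=((hsv[...,0]>45)&(hsv[...,0]<75)&(hsv[...,1]>120)&box(270,402,180,279))
q=np.float32([back("top",(x,y),.005)[:2] for y,x in np.argwhere(g)]); print("green rect",cv2.minAreaRect(q))
yaw=np.radians(-80); X=np.array([np.cos(yaw),np.sin(yaw)])
for n,a in [("lipin f",(597,85)),("lipin n",(655,420)),("lipout f",(640,70)),("lipout n",(712,410)),("rim f",(200,155)),("rim n",(268,490))]: print(n,B(*a,.103))
print("drawer",B(58,192,.098),B(122,510,.098))
# cover: blue sheet plane
bl=(hsv[...,0]>100)&(hsv[...,0]<125)&(hsv[...,1]>120)&box(165,235,180,242)&ok&(z>.01)&(z<.15)
P_=c[bl]; A=np.c_[P_[:,:2],np.ones(len(P_))]; w=np.ones(len(A),bool)
for _ in range(8): k=np.linalg.lstsq(A[w],P_[w,2],rcond=None)[0]; r=P_[:,2]-A@k; w=abs(r)<max(.003,np.median(abs(r))*2)
print("plane",k,w.sum(),"slope",np.degrees(np.arctan(np.hypot(*k[:2]))),"dir",np.degrees(np.arctan2(-k[1],-k[0])),"res",np.std(r[w]))
h=box(195,215,192,232)&ok; Q=c[h]; rr=(Q[:,2]-np.c_[Q[:,:2],np.ones(len(Q))]@k)*np.cos(np.pi/6)
for lo,hi in((.01,.025),(.025,.04)):
    s=Q[(rr>lo)&(rr<hi)]; print(lo,len(s)); 
    if len(s): print(s.min(0),s.max(0),s.mean(0), "rect",cv2.minAreaRect(np.float32(s[:,:2])),"hmax",np.percentile(rr[(rr>lo)&(rr<hi)],[5,50,95]))
q=np.float32(P_[w][:,:2]); print("blue rect",cv2.minAreaRect(q), q.min(0),q.max(0))
E
```

```text
plate edges -79.81675060205744 -79.70366267780209 -169.82999224370812
green rect ((0.49308449029922485, -0.17039212584495544), (0.20730403065681458, 0.24782493710517883), 10.249403953552246)
lipin f [ 0.5766 -0.2315]
lipin n [ 0.4339 -0.2538]
lipout f [ 0.5829 -0.2499]
lipout n [ 0.438  -0.2779]
rim f [ 0.5478 -0.0618]
rim n [ 0.405  -0.0895]
drawer [ 0.5325 -0.0009] [ 0.3965 -0.0275]
plane [ 0.0051  0.572  -0.0471] 1907 slope 29.768675370417863 dir -90.50843896172321 res 0.001848343050921082
0.01 42
[0.4888 0.1871 0.0825] [0.5754 0.2017 0.0955] [0.5293 0.1963 0.0903] rect ((0.5321136713027954, 0.1943887323141098), (0.0866713598370552, 0.01450971607118845), 0.12938052415847778) hmax [0.0108 0.021  0.0247]
0.025 186
[0.4887 0.1804 0.0894] [0.577  0.1942 0.1044] [0.5326 0.1865 0.0983] rect ((0.5328395962715149, 0.18717226386070251), (0.08832436054944992, 0.013772658072412014), 0.16638119518756866) hmax [0.0261 0.0315 0.035 ]
blue rect ((0.5342625379562378, 0.20958766341209412), (0.1350720077753067, 0.1321941465139389), 89.65499877929688) [0.4678 0.1417] [0.6003 0.2768]
```

Emit:
{"api": "step_arm", "payload": {
  "linear": [
    [0.1,0.3,0.03],
    [0.1,0.3,0.03],
    [0.1,0.3,0.03],
    [0.1,0.3,0.03],
    [0.1,0.3,0.03]
  ],
  "turn": [-0.267,-0.267,-0.267,-0.267,-0.267],
  "grip": [0,0,0,0,0]
}}

```text
time: 0.72
tool_pos: [0.3675, -0.267, 0.2254]
tcp_rot: [3.129, 0.279, -0.0]
ft_force: [0.8, 0.1, -0.1]
finger_gap: 0.0451
finger_force: 0.0
```

Emit:
{"api": "step_arm", "payload": {
  "linear": [
    [0.088,0.297,-0.03],
    [0.088,0.297,-0.03],
    [0.088,0.297,-0.03],
    [0.088,0.297,-0.03],
    [0.088,0.297,-0.03]
  ],
  "turn": [0,0,0,0,0],
  "grip": [0,0,0,0,0]
}}

```text
time: 1.35
tool_pos: [0.4554, 0.0298, 0.1952]
tcp_rot: [3.129, 0.278, 0.0]
ft_force: [1.5, 0.1, 0.1]
finger_gap: 0.0011
finger_force: 0.0
```

Emit:
{"api": "step_arm", "payload": {
  "linear": [
    [0,0.003,-0.06],
    [0,0.003,-0.119],
    [0,0.003,-0.119],
    [0,0.003,-0.119]
  ],
  "turn": [0,0,0,0],
  "grip": [0,0,0,0]
}}

```text
time: 1.85
tool_pos: [0.4564, 0.031, 0.0783]
tcp_rot: [3.129, 0.279, 0.003]
ft_force: [1.1, -0.7, 0.5]
finger_gap: 0.0008
finger_force: 0.0
```

Emit:
{"api": "step_arm", "payload": {
  "linear": [
    [0.0035,-0.02,0],
    [0.0071,-0.04,0],
    [0.0106,-0.06,0],
    [0.0124,-0.07,0],
    [0.0133,-0.075,0]
  ],
  "turn": [0,0,0,0,0],
  "grip": [0,0,0,0,0]
}}

```text
time: 2.48
tool_pos: [0.4696, -0.0445, 0.0778]
tcp_rot: [3.129, 0.278, 0.003]
ft_force: [0.5, -0.3, -0.1]
finger_gap: 0.0004
finger_force: 0.0
```

Emit:
{"api": "step_arm", "payload": {
  "linear": [
    [0.0009,-0.005,0],
    [0.0018,-0.01,0],
    [0.0022,-0.0125,0],
    [0.0027,-0.015,0],
    [0.0027,-0.015,0]
  ],
  "turn": [0,0,0,0,0],
  "grip": [0,0,0,0,0]
}}

```text
time: 3.1
tool_pos: [0.4713, -0.0591, 0.0763]
tcp_rot: [-3.129, -0.279, 0.0]
ft_force: [-0.2, 0.8, -0.2]
finger_gap: 0.0005
finger_force: 0.0
```

```bash
python3 - <<'E'
from plant import *
import cv2
p,d=capture("top"); cv2.imwrite("pics/t1.png",cv2.resize(cv2.convertScaleAbs(p[180:279,270:402,::-1],alpha=1.5,beta=10),None,fx=6,fy=6,interpolation=cv2.INTER_CUBIC))
E
```

```text
(no output)
```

View pics/t1.png

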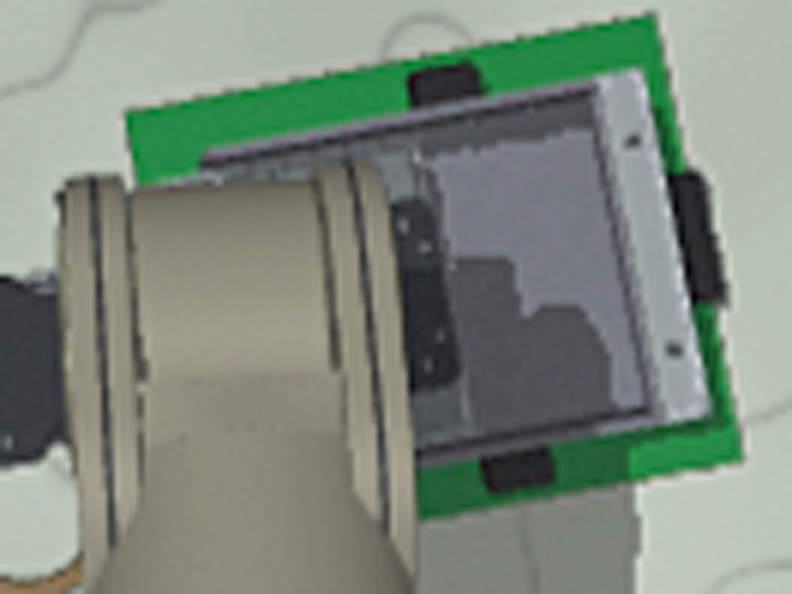

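```bash
python3 - <<'E'
from plant import *
import cv2
p,d=capture("scene"); cv2.imwrite("pics/s1.png",cv2.resize(cv2.convertScaleAbs(p[140:259,150:309,::-1],alpha=1.4,beta=0),None,fx=5,fy=5,interpolation=cv2.INTER_CUBIC))
E
```

```text
(no output)
```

View pics/s1.png

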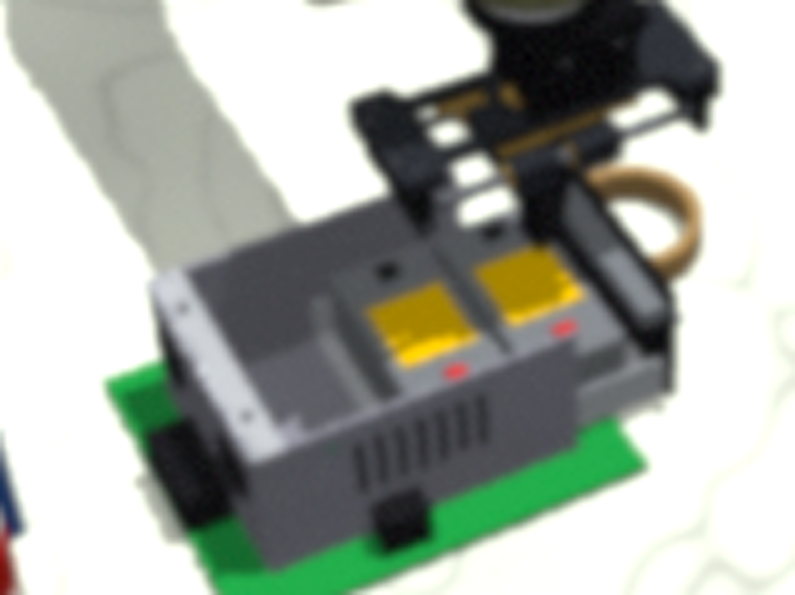

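```bash
python3 - <<'E'
from plant import *
from geo import *
np.set_printoptions(precision=3,suppress=True,linewidth=150)
p,d=capture("scene"); c=deproj("scene",d); s=get_state(); print(s["tool_pos"],s["tcp_rot"],s["ft_force"])
_,K,W=P("scene")
def pr(X):
    q=K@(W@[*X,1])[:3]; q=q[:2]/q[2]; return q,((q-[150,140])*5)
T=s["tool_pos"]; print("TCP px",pr(T),"tip px",pr(T-[0,0,.008]),"front top",pr([.4645,-.0142,.098]))
for y in range(150,200,3):
    print(y,[ (x,*c[y,x].round(3)) for x in (256,259,262)])
for x,y in [(234,182),(291,163)]: print(x,y,c[y,x])
E
```

```text
[ 0.471 -0.059  0.076] [-3.129 -0.279  0.   ] [-0.197 -0.084  0.293]
TCP px (array([258.49 , 192.677]), array([542.448, 263.383])) tip px (array([258.56, 194.63]), array([542.798, 273.15 ])) front top (array([272.615, 182.222]), array([613.074, 211.108]))
150 [(256, np.float64(0.507), np.float64(-0.071), np.float64(0.269)), (259, np.float64(0.513), np.float64(-0.065), np.float64(0.272)), (262, np.float64(0.513), np.float64(-0.057), np.float64(0.27))]
153 [(256, np.float64(0.495), np.float64(-0.068), np.float64(0.249)), (259, np.float64(0.495), np.float64(-0.06), np.float64(0.246)), (262, np.float64(0.494), np.float64(-0.052), np.float64(0.243))]
156 [(256, np.float64(0.497), np.float64(-0.069), np.float64(0.24)), (259, np.float64(0.498), np.float64(-0.062), np.float64(0.239)), (262, np.float64(0.496), np.float64(-0.053), np.float64(0.234))]
159 [(256, np.float64(0.498), np.float64(-0.07), np.float64(0.231)), (259, np.float64(0.497), np.float64(-0.061), np.float64(0.227)), (262, np.float64(0.498), np.float64(-0.054), np.float64(0.226))]
162 [(256, np.float64(0.501), np.float64(-0.071)
[... 1894 characters left out ...]
08), np.float64(-0.03), np.float64(0.021))]
192 [(256, np.float64(0.459), np.float64(-0.063), np.float64(0.069)), (259, np.float64(0.461), np.float64(-0.055), np.float64(0.068)), (262, np.float64(0.464), np.float64(-0.046), np.float64(0.068))]
195 [(256, np.float64(0.473), np.float64(-0.067), np.float64(0.071)), (259, np.float64(0.478), np.float64(-0.059), np.float64(0.073)), (262, np.float64(0.476), np.float64(-0.05), np.float64(0.068))]
198 [(256, np.float64(0.483), np.float64(-0.07), np.float64(0.069)), (259, np.float64(0.484), np.float64(-0.061), np.float64(0.068)), (262, np.float64(0.493), np.float64(-0.055), np.float64(0.075))]
234 182 [ 0.527 -0.139  0.196]
291 163 [0.495 0.029 0.186]
```

```bash
python3 - <<'E'
from geo import *
np.set_printoptions(precision=3,suppress=True,linewidth=150)
d=np.load("scene0.npz")["d"]; c=deproj("scene",d)
T=np.array([.2688,-.5639,.1952])
m=(np.linalg.norm(c[...,:2]-T[:2],axis=-1)<.15)&(c[...,2]>.12)&(c[...,2]<.30)&(d>0)
y=np.array([.431,-.902]); q=c[m]; a=(q[:,:2]-T[:2])@y
for lo in np.arange(-.11,.11,.01):
    k=(a>=lo)&(a<lo+.01)
    if k.sum(): print(round(lo,3),k.sum(),np.sort(q[k,2])[:4])
E
```

```text
-0.09 6 [0.293 0.295 0.296 0.297]
-0.08 10 [0.292 0.293 0.294 0.295]
-0.07 6 [0.295 0.296 0.297 0.297]
-0.06 36 [0.222 0.227 0.228 0.237]
-0.05 114 [0.221 0.222 0.222 0.223]
-0.02 1 [0.299]
-0.0 18 [0.13  0.133 0.134 0.135]
0.01 57 [0.125 0.126 0.126 0.129]
0.02 78 [0.127 0.129 0.131 0.131]
0.03 106 [0.123 0.126 0.126 0.128]
0.04 173 [0.127 0.128 0.131 0.132]
0.05 217 [0.126 0.126 0.131 0.133]
0.06 163 [0.145 0.146 0.148 0.148]
0.07 162 [0.148 0.148 0.149 0.149]
0.08 166 [0.147 0.147 0.148 0.149]
0.09 147 [0.146 0.149 0.149 0.15 ]
0.1 144 [0.143 0.146 0.149 0.149]
```

Emit:
{"api": "step_arm", "payload": {
  "linear": [
    [0,0,0.03],
    [-0.0083,0.0458,0.03],
    [-0.0165,0.0915,0.03],
    [-0.0165,0.0915,0.03],
    [-0.0165,0.0915,-0.02]
  ],
  "turn": [0,0,0,0,0],
  "grip": [0,0,0,0,0]
}}

```text
time: 3.88
tool_pos: [0.4581, 0.0322, 0.0586]
tcp_rot: [3.127, 0.279, 0.011]
ft_force: [0.9, -1.2, -0.9]
finger_gap: 0.0004
finger_force: 0.0
```

Emit:
{"api": "step_arm", "payload": {
  "linear": [
    [0,0,-0.0135],
    [0,0,-0.0135],
    [0.0035,-0.02,-0.0135],
    [0.0053,-0.03,-0.0135],
    [0.0071,-0.04,-0.0135]
  ],
  "turn": [0,0,0,0,0],
  "grip": [0,0,0,0,0]
}}

```text
time: 4.5
tool_pos: [0.4627, -0.0078, 0.0438]
tcp_rot: [3.129, 0.279, 0.002]
ft_force: [0.5, 0.9, 0.8]
finger_gap: 0.0002
finger_force: 0.5
```

Emit:
{"api": "step_arm", "payload": {
  "linear": [
    [0.0018,-0.01,0],
    [0.0035,-0.02,0],
    [0.0053,-0.03,0],
    [0.0062,-0.035,0],
    [0.0071,-0.04,0]
  ],
  "turn": [0,0,0,0,0],
  "grip": [0,0,0,0,0]
}}

```text
time: 5.12
tool_pos: [0.4688, -0.0478, 0.0427]
tcp_rot: [-3.129, -0.279, 0.001]
ft_force: [-0.2, 1.0, 0.5]
finger_gap: 0.0003
finger_force: 0.5
```

Emit:
{"api": "step_arm", "payload": {
  "linear": [
    [0.0005,-0.003,0],
    [0.0011,-0.006,0],
    [0.0014,-0.008,0]
  ],
  "turn": [0,0,0],
  "grip": [0,0,0]
}}

```text
time: 5.5
tool_pos: [0.4702, -0.055, 0.0428]
tcp_rot: [-3.128, -0.28, 0.001]
ft_force: [-2.4, 5.1, 0.6]
finger_gap: 0.0004
finger_force: 2.7
```

Emit:
{"api": "step_arm", "payload": {
  "linear": [
    [0.0005,-0.003,0],
    [0.0011,-0.006,0],
    [0.0014,-0.008,0],
    [0.0018,-0.01,0],
    [0.0018,-0.01,0]
  ],
  "turn": [0,0,0,0,0],
  "grip": [0,0,0,0,0]
}}

```text
time: 6.12
tool_pos: [0.4724, -0.066, 0.043]
tcp_rot: [3.129, 0.278, 0.001]
ft_force: [-0.0, -0.8, 0.2]
finger_gap: 0.0006
finger_force: 0.0
```

Emit:
{"api": "step_arm", "payload": {
  "linear": [
    [0.0003,-0.002,0],
    [0.0007,-0.004,0],
    [0.0007,-0.004,0]
  ],
  "turn": [0,0,0],
  "grip": [0,0,0]
}}

```text
time: 6.5
tool_pos: [0.4725, -0.0666, 0.0429]
tcp_rot: [-3.126, -0.282, 0.001]
ft_force: [-3.3, 11.9, 4.9]
finger_gap: 0.0005
finger_force: 6.3
```

Emit:
{"api": "step_arm", "payload": {
  "linear": [
    [-0.005,0.03,0],
    [-0.005,0.03,0.06],
    [-0.005,0.03,0.09],
    [0.06,0.257,0.09],
    [0.06,0.257,0.09]
  ],
  "turn": [0,0,0,-0.178,-0.178],
  "grip": [0,0,0,0.032,0.032]
}}

```text
time: 7.12
tool_pos: [0.5008, 0.0703, 0.1336]
tcp_rot: [3.14, -0.01, 0.003]
ft_force: [1.6, 0.4, -0.1]
finger_gap: 0.0133
finger_force: 0.0
```

```bash
python3 - <<'E'
from plant import *
print(get_state()["tool_pos"],get_state()["finger_gap"])
E
```

```text
[0.50078713 0.07027673 0.1335976 ] 0.013272245529526848
```

Emit:
{"api": "step_arm", "payload": {
  "linear": [
    [0.0322,0.1207,0],
    [0.0322,0.1207,0],
    [0.0322,0.1207,0],
    [0.0322,0.1207,-0.03],
    [0.0322,0.1207,-0.03]
  ],
  "turn": [0,0,0,0,0],
  "grip": [0.032,0.032,0.032,0.032,0.032]
}}

```text
time: 7.75
tool_pos: [0.5308, 0.1896, 0.1011]
tcp_rot: [3.14, -0.002, -0.006]
ft_force: [0.7, -0.3, 0.0]
finger_gap: 0.032
finger_force: 0.0
```

```bash
python3 - <<'E'
from plant import *
from geo import *
np.set_printoptions(precision=3,suppress=True,linewidth=150)
s=get_state(); T=s["tool_pos"]; print(T,s["ft_force"],s["finger_gap"])
p,d=capture("scene"); c=deproj("scene",d)
m=(abs(c[...,0]-T[0])<.06)&(abs(c[...,1]-T[1])<.12)&(c[...,2]>.02)&(c[...,2]<.2)&(d>0)
hsv=cv2.cvtColor(p,cv2.COLOR_RGB2HSV)
q=c[m&(hsv[...,1]<110)]; 
for lo in np.arange(-.05,.051,.005):
    k=abs(q[:,1]-T[1]-lo)<.0025
    if k.sum(): print(round(lo,3),k.sum(),np.sort(q[k,2])[:3],np.sort(q[k,2])[-2:])
p2,d2=capture("top"); c2=deproj("top",d2)
np.savez("s2.npz",p=p,d=d)
# drawer check: points at 0.098 height near unit x=-92
x=np.array([.177,-.984]); r=(c2[...,:2]-[.4928,-.1692]); ux=r@x; uy=r@[.984,.177]
k=(d2>0)&(abs(uy)<.06)&(ux<-.07)&(ux>-.18)&(abs(c2[...,2]-.097)<.008); print("drawer front top x",np.percentile(ux[k],[2,50,98]) if k.sum() else None,k.sum())
cv2.imwrite("pics/s2.png",cv2.resize(cv2.convertScaleAbs(p[130:249,285:444,::-1],alpha=1.3),None,fx=5,fy=5,interpolation=cv2.INTER_CUBIC))
E
```

```text
[0.531 0.19  0.101] [ 0.678 -0.272  0.041] 0.03195976222701523
-0.05 61 [0.023 0.024 0.029] [0.04  0.199]
-0.045 51 [0.028 0.031 0.033] [0.042 0.043]
-0.04 3 [0.034 0.043 0.043] [0.043 0.043]
-0.03 7 [0.158 0.159 0.161] [0.174 0.174]
-0.025 31 [0.052 0.132 0.132] [0.17  0.175]
-0.02 12 [0.124 0.126 0.128] [0.17  0.174]
-0.015 3 [0.059 0.163 0.167] [0.163 0.167]
-0.01 7 [0.094 0.095 0.096] [0.099 0.099]
-0.005 34 [0.092 0.093 0.094] [0.101 0.101]
-0.0 12 [0.065 0.083 0.088] [0.098 0.099]
0.005 3 [0.081 0.085 0.086] [0.085 0.086]
0.015 35 [0.137 0.137 0.137] [0.175 0.178]
0.02 24 [0.132 0.147 0.148] [0.194 0.195]
0.025 5 [0.181 0.183 0.183] [0.186 0.187]
0.03 1 [0.181] [0.181]
0.035 1 [0.086] [0.086]
drawer front top x [-0.093 -0.084 -0.072] 295
```

View pics/s2.png

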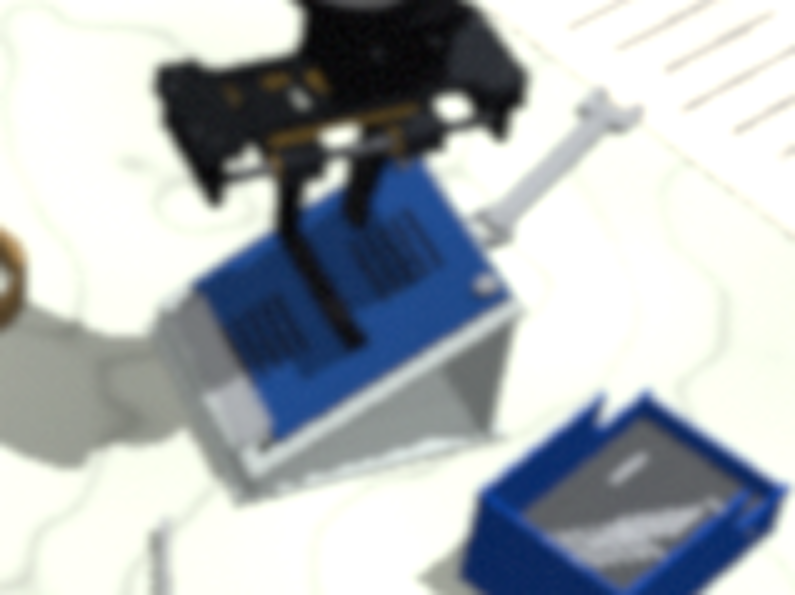

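Emit:
{"api": "step_arm", "payload": {
  "linear": [
    [0.001,0,-0.02],
    [0.002,0.001,-0.04],
    [0.002,0.001,-0.044],
    [0.002,0.001,-0.044]
  ],
  "turn": [0,0,0,0],
  "grip": [0.032,0.032,0.032,0.032]
}}

```text
time: 8.35
tool_pos: [0.5338, 0.1923, 0.0585]
tcp_rot: [3.142, 0.0, -0.001]
ft_force: [0.2, 0.8, 1.2]
finger_gap: 0.0321
finger_force: 0.0
```

Emit:
{"api": "step_arm", "payload": {
  "linear": [
    [0,0,0],
    [0,0,0],
    [0,0,0],
    [0,0,0]
  ],
  "turn": [0,0,0,0],
  "grip": [0.01,0.01,0.01,0.01]
}}

```text
time: 8.85
tool_pos: [0.5344, 0.1899, 0.0593]
tcp_rot: [3.138, -0.003, 0.0]
ft_force: [-2.7, -8.0, 3.4]
finger_gap: 0.0191
finger_force: 30.0
```

Emit:
{"api": "step_arm", "payload": {
  "linear": [
    [0,0.002,0.02],
    [0,0.002,0.05],
    [0,0.002,0.1],
    [0,0.002,0.12],
    [0,0.002,0.12]
  ],
  "turn": [0,0,0,0,0],
  "grip": [0.01,0.01,0.01,0.01,0.01]
}}

```text
time: 9.48
tool_pos: [0.5345, 0.1947, 0.1796]
tcp_rot: [-3.141, 0.0, -0.003]
ft_force: [0.4, -0.4, -5.9]
finger_gap: 0.0136
finger_force: 29.7
```

```bash
cat > cov.py <<'E'
from plant import *
from geo import *
np.set_printoptions(precision=4,suppress=True,linewidth=150)
def cover(n="scene"):
    s=get_state(); T=s["tool_pos"]; p,d=capture(n); c=deproj(n,d); hsv=cv2.cvtColor(p,cv2.COLOR_RGB2HSV)
    m=(hsv[...,0]>100)&(hsv[...,0]<125)&(hsv[...,1]>120)&(d>0)&(np.linalg.norm(c[...,:2]-T[:2],axis=-1)<.125)&(c[...,2]>.04)&(c[...,2]<T[2]+.15)
    q=c[m]; ctr=np.median(q,0); w=np.ones(len(q),bool)
    for _ in range(6):
        ctr=q[w].mean(0); nn=np.linalg.svd(q[w]-ctr)[2][2] if False else np.linalg.eigh(np.cov((q[w]-ctr).T))[1][:,0]; nn*=np.sign(nn[2]); r=(q-ctr)@nn; w=abs(r)<max(.003,1.5*np.median(abs(r)))
    tilt=np.degrees(np.arccos(nn[2])); print(n,"T",T,"gap",s["finger_gap"],"F",s["ft_force"],"tilt",tilt,"downhill",np.degrees(np.arctan2(nn[1],nn[0])),w.sum(),"n",nn)
    cc=T[:2]; print(" sheet top z below TCP xy",ctr[2]-(cc-ctr[:2])@nn[:2]/nn[2])
    return q[w],nn,T
E
python3 - <<'E'
from cov import *
q,n,T=cover()
for ax in range(3): print(q[:,ax].min(),q[:,ax].max())
q,n,T=cover("top")
for ax in range(3): print(q[:,ax].min(),q[:,ax].max())
E
```

```text
scene T [0.5345 0.1947 0.1796] gap 0.013625852645936427 F [ 0.3904 -0.4212 -5.9248] tilt 3.209082881227464 downhill -97.19311765805094 1240 n [-0.007  -0.0555  0.9984]
 sheet top z below TCP xy 0.18234765488047228
0.4698452927935807 0.6034339432253494
0.12970130656024834 0.2784432666748584
0.17632117444677384 0.18957214142174714
top T [0.5337 0.1941 0.178 ] gap 0.013698872420626127 F [-0.9221 -0.5989 -6.3263] tilt 2.6052948129204 downhill -89.5610408152078 517 n [ 0.0003 -0.0455  0.999 ]
 sheet top z below TCP xy 0.1809197664108543
0.46551530527661744 0.5991381697882091
0.128282990564344 0.22339658738210044
0.17553405771192498 0.18476214969777585
```

Emit:
{"api": "step_arm", "payload": {
  "linear": [
    [-0.005,-0.03,0.01],
    [-0.01,-0.07,0.01],
    [-0.015,-0.11,0.01],
    [-0.02,-0.15,0.01],
    [-0.025,-0.19,0.01]
  ],
  "turn": [0.05,0.1,0.15,0.178,0.178],
  "grip": [0.01,0.01,0.01,0.01,0.01]
}}

```text
time: 10.2
tool_pos: [0.5077, 0.0027, 0.1868]
tcp_rot: [-3.129, -0.279, 0.005]
ft_force: [0.4, -0.8, -5.0]
finger_gap: 0.0136
finger_force: 29.7
```

Emit:
{"api": "step_arm", "payload": {
  "linear": [
    [-0.006,-0.04,-0.01],
    [-0.014,-0.08,-0.02],
    [-0.019,-0.12,-0.035],
    [-0.022,-0.145,-0.05],
    [-0.022,-0.147,-0.055]
  ],
  "turn": [0,0,0,0,0],
  "grip": [0.01,0.01,0.01,0.01,0.01]
}}

```text
time: 10.82
tool_pos: [0.4847, -0.1447, 0.1308]
tcp_rot: [-3.128, -0.273, 0.007]
ft_force: [0.5, 0.5, -5.2]
finger_gap: 0.0135
finger_force: 29.7
```

```bash
cat > rel.py <<'E'
from cov import *
from cov import cover
O=np.array([.4928,-.1692]); a=np.radians(-79.8); xu=np.array([np.cos(a),np.sin(a)]); yu=np.array([-xu[1],xu[0]])
def rel(n):
    q,nn,T=cover(n); r=q[:,:2]-O; X=r@xu; Y=r@yu
    print(" T in unit",(T[:2]-O)@xu,(T[:2]-O)@yu,T[2]); 
    print(" blue x",np.percentile(X,[0,.3,99.7,100])," y",np.percentile(Y,[0,.3,99.7,100]))
    # edge fits: for bins along x, the min/max y
    for nm,u,w in(("y of sides vs x",X,Y),("x of ends vs y",Y,X)):
        L=[]
        for lo in np.arange(-.13,.13,.006):
            k=(u>=lo)&(u<lo+.006)
            if k.sum()>4: L.append((lo+.003,w[k].min(),w[k].max()))
        print(nm); print(np.array(L).T)
    i=np.argmin(X); print(" plane z at x=xmin,xmax centre:",[float(q.mean(0)[2]-((O+xx*xu)-q.mean(0)[:2])@nn[:2]/nn[2]) for xx in (X.min(),X.max())])
if __name__=="__main__":
    for n in("top","scene"): rel(n)
E
python3 rel.py
```

```text
top T [ 0.4847 -0.1447  0.1308] gap 0.013523936431772215 F [ 0.5321  0.4799 -5.206 ] tilt 3.5440140034391105 downhill -77.75850055685841 423 n [ 0.0131 -0.0604  0.9981]
 sheet top z below TCP xy 0.13361707471624987
 T in unit -0.025573010427956313 -0.0036083077422341004 0.13083580861863114
 blue x [-0.1136 -0.1134 -0.0282 -0.0277]  y [-0.0729 -0.0726  0.0623  0.0624]
y of sides vs x
[[-0.115  -0.109  -0.103  -0.097  -0.091  -0.085  -0.079  -0.073  -0.067  -0.061  -0.055  -0.049  -0.043  -0.037  -0.031 ]
 [-0.0662 -0.0715 -0.0709 -0.0696 -0.071  -0.0693 -0.0729 -0.0716 -0.0727 -0.0606  0.0394  0.04    0.0417  0.0408  0.0452]
 [ 0.0547  0.062   0.0606  0.0623  0.0608  0.0621  0.0616  0.0602  0.0619  0.0624  0.062   0.0611  0.0622  0.0612  0.0605]]
x of ends vs y
[[-0.073  -0.067  -0.061  -0.055  -0.049  -0.043   0.035   0.041   0.047   0.053   0.059 ]
 [-0.1115 -0.113  -0.1121 -0.1136 -0.1128 -0.0889 -0.0907 -0.1133 -0.1124 -0.1134 -0.1116]
 [-0.066  -0.0649 -0.0637 -0.0625 -0.0616 -0.063  -0.0605 -0.0366 -0.033  -0.0313 -0.0277]]
 plane z at x=xmin,xmax centre: [0.13905819408060935, 0
[... 974 characters left out ...]
41  0.065   0.0659  0.0648  0.0627  0.0646]]
x of ends vs y
[[-0.067  -0.061  -0.055  -0.049  -0.043  -0.037  -0.031  -0.025  -0.019  -0.013  -0.007  -0.001   0.005   0.011   0.017   0.023   0.029   0.035
   0.041   0.047   0.053   0.059   0.065 ]
 [-0.0207 -0.0531 -0.1038 -0.1094 -0.1086 -0.1093 -0.1078 -0.1094 -0.1082 -0.1095 -0.1085 -0.1102 -0.1069 -0.1109 -0.1111 -0.1108 -0.1099 -0.1097
  -0.104  -0.0981 -0.0987 -0.1095 -0.1068]
 [ 0.0192  0.0354  0.0354  0.0352  0.0365  0.0349  0.036   0.0332  0.0342  0.0325  0.0331  0.03    0.0336  0.0344  0.0336  0.0341  0.0327  0.0345
   0.0339  0.0355  0.0329  0.0378  0.0326]]
 plane z at x=xmin,xmax centre: [0.13860056780000465, 0.1303561607175706]
```

```bash
python3 - <<'E'
from geo import *
from rel import O,xu,yu
np.set_printoptions(precision=4,suppress=True,linewidth=150)
s=lambda x,y:(168+(x+.5)/6-.5,160+(y+.5)/6-.5)
for n,a in [("lipin f",(240,412)),("lipin n",(120,205)),("lipout f",(200,437)),("lipout n",(75,228)),("rim f",(582,288)),("rim n",(437,90))]:
    r=back("scene",s(*a),.103)[:2]-O; print(n,r@xu,r@yu)
for n,zl in(("top",(.098,.108)),("scene",(.097,.108))):
    d=np.load(n+"0.npz")["d"]; c=deproj(n,d); r=c[...,:2]-O; X=r@xu; Y=r@yu; z=c[...,2]
    m=(d>0)&(z>zl[0])&(z<zl[1])&(abs(X)<.12)&(abs(Y)<.1)
    L=[]
    for lo in np.arange(-.1,.1,.01):
        k=m&(X>=lo)&(X<lo+.01)
        if k.sum()>3: L.append((lo+.005,Y[k].min(),Y[k].max()))
    print(n); print(np.array(L).T); k=m&(X>.06); print("lip x",[(np.percentile(X[k&(abs(Y-y)<.01)],[2,98])) for y in(-.05,0,.05)])
E
```

```text
lipin f 0.07454064045951284 0.07375311666103729
lipin n 0.07319649184429451 -0.06801085326452543
lipout f 0.09526967722956713 0.07854221088161996
lipout n 0.09676939523478723 -0.06409697036864431
rim f -0.08978935972504067 0.07978546834718692
rim n -0.08867129147390419 -0.06751817563935708
top
[[-0.095  -0.085  -0.075  -0.065  -0.055  -0.045  -0.035  -0.025  -0.015  -0.005   0.005   0.015   0.025   0.035   0.045   0.055   0.065   0.075
   0.085   0.095 ]
 [-0.0746 -0.0755 -0.0757 -0.0752 -0.0743 -0.0754 -0.0755 -0.0749 -0.0753 -0.0758 -0.0751 -0.0756 -0.0755 -0.0757 -0.0749 -0.0754 -0.0752 -0.0752
  -0.0756 -0.0753]
 [ 0.0737  0.0737  0.0735  0.074   0.0742  0.0733  0.0737  0.074   0.0725  0.0737  0.074   0.0741  0.073   0.0736  0.0739  0.074   0.0737  0.0737
   0.0742  0.073 ]]
lip x [array([0.0769, 0.096 ]), array([0.0767, 0.0963]), array([0.0766, 0.0962])]
scene
[[-0.085  -0.075  -0.065  -0.055  -0.045  -0.035  -0.025  -0.015  -0.005   0.005   0.015   0.025   0.035   0.045   0.055   0.065   0.075   0.085
   0.095 ]
 [-0.0741 -0.0757 -0.0713 -0.075  -0.0728 -0.0727 -0.0717 -0.0735 -0.074  -0.0755 -0.0719 -0.0733 -0.0756 -0.0729 -0.0718 -0.0722 -0.0739 -0.0735
  -0.0757]
 [ 0.0772  0.0788  0.0773  0.0809  0.0776  0.0776  0.0806  0.0784  0.0792  0.0793  0.0786  0.0791  0.0802  0.0801  0.0795  0.0805  0.0782  0.0791
   0.0776]]
lip x [array([0.0775, 0.0973]), array([0.0774, 0.0966]), array([0.0775, 0.0969])]
```

Emit:
{"api": "step_arm", "payload": {
  "linear": [
    [0.004,0.0007,0],
    [0.004,0.0007,-0.015],
    [0.004,0.0007,-0.015]
  ],
  "turn": [0,0,0],
  "grip": [0.01,0.01,0.01]
}}

```text
time: 11.3
tool_pos: [0.4901, -0.1414, 0.1173]
tcp_rot: [-3.128, -0.28, 0.004]
ft_force: [-0.4, 0.3, -5.4]
finger_gap: 0.0134
finger_force: 29.7
```

```bash
python3 rel.py
```

```text
top T [ 0.4901 -0.1414  0.1173] gap 0.013428443772956534 F [-0.3558  0.3354 -5.3877] tilt 4.121126675545916 downhill -80.00478506670063 394 n [ 0.0125 -0.0708  0.9974]
 sheet top z below TCP xy 0.11963716958482977
 T in unit -0.02786801488920083 0.002255019427601181 0.11733141958788637
 blue x [-0.1157 -0.1155 -0.0359 -0.0332]  y [-0.0673 -0.0672  0.0679  0.0681]
y of sides vs x
[[-0.115  -0.109  -0.103  -0.097  -0.091  -0.085  -0.079  -0.073  -0.067  -0.061  -0.055  -0.049  -0.043  -0.037 ]
 [-0.0665 -0.0632 -0.0616 -0.0653 -0.0664 -0.0673 -0.0661 -0.0672 -0.0651  0.0437  0.0473  0.0463  0.0475  0.052 ]
 [ 0.0661  0.0673  0.0667  0.0676  0.0668  0.0676  0.0671  0.0663  0.068   0.0666  0.0681  0.0673  0.0655  0.0675]]
x of ends vs y
[[-0.067  -0.061  -0.055  -0.049  -0.043  -0.037   0.041   0.047   0.053   0.059   0.065 ]
 [-0.1152 -0.1142 -0.1152 -0.1148 -0.1133 -0.0895 -0.1071 -0.1144 -0.1155 -0.1141 -0.1157]
 [-0.0688 -0.0684 -0.0668 -0.0656 -0.0642 -0.066  -0.0635 -0.0421 -0.0382 -0.0367 -0.0332]]
 plane z at x=xmin,xmax centre: [0.125950596450801, 0.12000707667720786]
scene T [ 
[... 947 characters left out ...]
1  0.071   0.072   0.0707  0.0705  0.0683]]
x of ends vs y
[[-0.061  -0.055  -0.049  -0.043  -0.037  -0.031  -0.025  -0.019  -0.013  -0.007  -0.001   0.005   0.011   0.017   0.023   0.029   0.035   0.041
   0.047   0.053   0.059   0.065   0.071 ]
 [-0.0201 -0.0206 -0.1067 -0.1109 -0.1082 -0.1071 -0.1103 -0.1105 -0.1104 -0.1087 -0.1099 -0.1087 -0.1096 -0.1094 -0.1124 -0.1096 -0.1093 -0.1103
  -0.1039 -0.1003 -0.1005 -0.1103 -0.0914]
 [ 0.0325  0.0361  0.0337  0.0329  0.0334  0.031   0.0315  0.0343  0.0322  0.0334  0.0332  0.0334  0.0329  0.0335  0.0315  0.0337  0.0317  0.0335
   0.0344  0.0293  0.034   0.0376  0.0325]]
 plane z at x=xmin,xmax centre: [0.12491834186307278, 0.11734119589326969]
```

Emit:
{"api": "step_arm", "payload": {
  "linear": [
    [-0.001,-0.0002,-0.009],
    [-0.001,-0.0002,-0.018],
    [-0.001,-0.0002,-0.018],
    [0.0007,-0.01,-0.018]
  ],
  "turn": [0,0,0,0],
  "grip": [0.01,0.01,0.01,0.01]
}}

```text
time: 11.9
tool_pos: [0.4919, -0.1518, 0.101]
tcp_rot: [-3.129, -0.281, -0.0]
ft_force: [0.8, -0.5, -4.6]
finger_gap: 0.0133
finger_force: 29.7
```

```bash
python3 rel.py | grep -v "^\[\| \[\|^  "; python3 rel.py | grep -A4 "T in"
```

```text
sheet top z below TCP xy 0.10337419542685969
 T in unit -0.01729927804170541 0.0022421966992279847 0.1009911300387577
y of sides vs x
x of ends vs y
 sheet top z below TCP xy 0.1037705183975146
 T in unit -0.014880116857734167 0.001989665975033847 0.10113893673066537
y of sides vs x
x of ends vs y
 T in unit -0.015262765569038158 0.001918935229013609 0.1011095217560659
 blue x [-0.1029 -0.1028 -0.0177 -0.0162]  y [-0.0675 -0.0673  0.0678  0.0679]
y of sides vs x
[[-0.103  -0.097  -0.091  -0.085  -0.079  -0.073  -0.067  -0.061  -0.055  -0.049  -0.043  -0.037  -0.031  -0.025  -0.019 ]
 [-0.0649 -0.0657 -0.0673 -0.0656 -0.0661 -0.067  -0.0664 -0.0675 -0.0664 -0.0639  0.0455  0.0471  0.0462  0.0453  0.0575]
--
 T in unit -0.016009229189673898 0.0019812243066023322 0.10107330493430841
 blue x [-0.1005 -0.0995  0.0473  0.05  ]  y [-0.07   -0.0659  0.0713  0.072 ]
y of sides vs x
[[-0.097  -0.091  -0.085  -0.079  -0.073  -0.067  -0.061  -0.055  -0.049  -0.043  -0.037  -0.031  -0.025  -0.019  -0.013  -0.007  -0.001   0.005
   0.011   0.017   0.023   0.029   0.035   0.041   0.047 ]
```

Emit:
{"api": "step_arm", "payload": {
  "linear": [
    [0,0,-0.0025],
    [0.0009,-0.005,-0.0025],
    [0.0018,-0.01,-0.0025],
    [0.0025,-0.014,-0.0025],
    [0.0025,-0.014,-0.0025]
  ],
  "turn": [0,0,0,0,0],
  "grip": [0.01,0.01,0.01,0.01,0.01]
}}

```text
time: 12.72
tool_pos: [0.4943, -0.1666, 0.0984]
tcp_rot: [3.129, 0.278, 0.0]
ft_force: [0.4, 1.0, -5.1]
finger_gap: 0.0134
finger_force: 29.7
```

```bash
python3 rel.py | grep  "tilt\|T in\|blue\|plane"
```

```text
top T [ 0.4943 -0.1666  0.0984] gap 0.01344274634945232 F [ 0.3921  0.9727 -5.0514] tilt 3.5478594885927315 downhill -82.58381403408379 451 n [ 0.008  -0.0614  0.9981]
 T in unit -0.002326588820082829 0.0018982170792549286 0.0983831486676577
 blue x [-0.0906 -0.0904  0.0007  0.0023]  y [-0.0677 -0.0675  0.0677  0.0678]
 plane z at x=xmin,xmax centre: [0.106706723161813, 0.10095347180077495]
scene T [ 0.4942 -0.1662  0.0984] gap 0.013509066062717493 F [ 0.1859 -0.3361 -4.6153] tilt 3.0714898334795966 downhill -87.6083881027091 1241 n [ 0.0022 -0.0535  0.9986]
 T in unit -0.0026981428333339094 0.0019492203781348912 0.09836021313237212
 blue x [-0.0865 -0.0859  0.0601  0.0629]  y [-0.0695 -0.0681  0.07    0.0708]
 plane z at x=xmin,xmax centre: [0.10526051826564986, 0.09731690368829063]
```

Emit:
{"api": "step_arm", "payload": {
  "linear": [
    [0.0003,-0.0015,0.003],
    [0.0003,-0.0015,0.006],
    [0.0004,-0.002,0.009],
    [0.0004,-0.0025,0.012],
    [0.0004,-0.0025,0.012]
  ],
  "turn": [0,0,0,0,0],
  "grip": [0.01,0.01,0.01,0.01,0.01]
}}

```text
time: 13.45
tool_pos: [0.4944, -0.1686, 0.1104]
tcp_rot: [-3.129, -0.279, 0.001]
ft_force: [-0.3, -2.0, -11.3]
finger_gap: 0.0141
finger_force: 30.5
```

```bash
python3 rel.py | grep  "tilt\|T in\|blue\|plane"
```

```text
top T [ 0.4944 -0.1686  0.1104] gap 0.014100545594177935 F [ -0.3287  -1.9861 -11.3013] tilt 10.63490153314557 downhill -80.4239514269821 507 n [ 0.0307 -0.182   0.9828]
 T in unit -0.0002954480266148764 0.0016951033570131368 0.11037769512551088
 blue x [-0.091  -0.0909  0.0045  0.0063]  y [-0.0675 -0.0674  0.0674  0.0676]
 plane z at x=xmin,xmax centre: [0.12869732155789992, 0.11042192970923696]
scene T [ 0.4944 -0.1686  0.1103] gap 0.014081556305813793 F [  0.6839  -1.3189 -10.1253] tilt 9.127487969047559 downhill -80.17875627626033 1317 n [ 0.0271 -0.1563  0.9873]
 T in unit -0.0003504886187963533 0.0017223793517507342 0.11030249587406638
 blue x [-0.0862 -0.0852  0.0597  0.0624]  y [-0.0647 -0.0622  0.0707  0.0737]
 plane z at x=xmin,xmax centre: [0.12584358385984143, 0.10196537485716449]
```

Emit:
{"api": "step_arm", "payload": {
  "linear": [
    [0.0005,-0.003,0],
    [0.0011,-0.006,0],
    [0.0011,-0.006,0],
    [0.0011,-0.006,0]
  ],
  "turn": [0,0,0,0],
  "grip": [0.01,0.01,0.01,0.01]
}}

```text
time: 14.05
tool_pos: [0.4958, -0.1745, 0.1104]
tcp_rot: [3.129, 0.279, 0.0]
ft_force: [-0.5, 1.6, -9.7]
finger_gap: 0.0143
finger_force: 30.7
```

```bash
python3 rel.py | grep  "tilt\|T in\|blue\|plane"
```

```text
top T [ 0.4958 -0.1745  0.1104] gap 0.014347096845710556 F [-0.5438  1.578  -9.6832] tilt 10.828526994127062 downhill -79.3962682581007 522 n [ 0.0346 -0.1847  0.9822]
 T in unit 0.005800592688154029 0.0020419431441066195 0.11035471117778903
 blue x [-0.0848 -0.0846  0.0124  0.0164]  y [-0.0674 -0.0671  0.0676  0.0679]
 plane z at x=xmin,xmax centre: [0.1291482993654949, 0.1097866750193106]
scene T [ 0.4958 -0.1746  0.1104] gap 0.014042890197786907 F [  0.5932   1.9059 -10.1873] tilt 10.086125373342417 downhill -80.13722684728214 1330 n [ 0.03   -0.1725  0.9845]
 T in unit 0.005823947977640067 0.0020503099101126738 0.1103732947810988
 blue x [-0.0795 -0.079   0.0646  0.0681]  y [-0.0629 -0.0614  0.0712  0.0732]
 plane z at x=xmin,xmax centre: [0.12725656559084292, 0.1009953757870469]
```

Emit:
{"api": "step_arm", "payload": {
  "linear": [
    [-0.0002,0.001,-0.004],
    [-0.0004,0.002,-0.008],
    [-0.0006,0.003,-0.012],
    [-0.0007,0.0037,-0.015],
    [-0.0007,0.0037,-0.016]
  ],
  "turn": [0,0,0,0,0],
  "grip": [0.01,0.01,0.01,0.01,0.01]
}}

```text
time: 14.78
tool_pos: [0.4953, -0.1706, 0.0945]
tcp_rot: [3.129, 0.28, 0.001]
ft_force: [-0.1, 1.7, -1.1]
finger_gap: 0.0137
finger_force: 29.6
```

```bash
python3 rel.py | grep  "tilt\|T in\|blue\|plane"
```

```text
top T [ 0.4953 -0.1706  0.0945] gap 0.013719871748932378 F [-0.1102  1.7423 -1.0549] tilt 2.798888550381573 downhill -79.37693442304793 427 n [ 0.009  -0.048   0.9988]
 T in unit 0.0018270479020072099 0.0021728767292037653 0.09446671683471833
 blue x [-0.0856 -0.0854  0.0067  0.0077]  y [-0.0674 -0.0673  0.0679  0.0681]
 plane z at x=xmin,xmax centre: [0.09995463804620995, 0.09539112400699551]
scene T [ 0.4953 -0.1707  0.0945] gap 0.013531466015966396 F [ 0.5918  2.5251 -1.2311] tilt 1.5051912131498686 downhill -87.30166019537477 1232 n [ 0.0012 -0.0262  0.9997]
 T in unit 0.0018969103750352569 0.0021922510581520167 0.09447694057980333
 blue x [-0.0874 -0.0857  0.0653  0.0663]  y [-0.0684 -0.0635  0.0662  0.068 ]
 plane z at x=xmin,xmax centre: [0.09821939334589137, 0.09421570267728532]
```

Emit:
{"api": "step_arm", "payload": {
  "linear": [
    [0,0,-0.002],
    [0,0,-0.004],
    [0,0,-0.005],
    [0,0,-0.005]
  ],
  "turn": [0,0,0,0],
  "grip": [0.01,0.01,0.01,0.01]
}}

```text
time: 15.38
tool_pos: [0.4954, -0.1709, 0.0915]
tcp_rot: [3.128, 0.279, 0.001]
ft_force: [-9.8, 4.7, 21.5]
finger_gap: 0.0135
finger_force: 30.0
```

```bash
python3 rel.py | grep  "tilt\|T in\|blue\|plane"
```

```text
top T [ 0.4954 -0.1709  0.0915] gap 0.013529289522389663 F [-9.7634  4.6592 21.4529] tilt 0.5820396264818726 downhill -49.89742082203097 416 n [ 0.0065 -0.0078  0.9999]
 T in unit 0.0021323264128061603 0.0022962787952087896 0.09153821450404499
 blue x [-0.0844 -0.0843  0.0074  0.0086]  y [-0.0672 -0.0671  0.0679  0.0681]
 plane z at x=xmin,xmax centre: [0.09436358249696246, 0.09354486480966168]
scene T [ 0.4954 -0.1709  0.0915] gap 0.01324458650724769 F [-9.5944  4.8777 21.2353] tilt 0.5394372503247483 downhill -176.59068299298318 1179 n [-0.0094 -0.0006  1.    ]
 T in unit 0.0021144606421765974 0.0023036275644612286 0.09152113420120209
 blue x [-0.0871 -0.0854  0.0657  0.0681]  y [-0.0682 -0.064   0.0625  0.0645]
 plane z at x=xmin,xmax centre: [0.09331396906723512, 0.09348671905885013]
```

Emit:
{"api": "step_arm", "payload": {
  "linear": [
    [0,0,0.001],
    [0,0,0.001],
    [0,0,0.001],
    [0,0,0.001],
    [0,0,0.001]
  ],
  "turn": [0,0,0,0,0],
  "grip": [0.01,0.04,0.04,0.04,0.04]
}}

```text
time: 16.1
tool_pos: [0.495, -0.171, 0.0903]
tcp_rot: [3.129, 0.279, -0.0]
ft_force: [0.1, 0.0, 0.4]
finger_gap: 0.0385
finger_force: 0.0
```

Emit:
{"api": "step_arm", "payload": {
  "linear": [
    [0,0,0.03],
    [0,0,0.09],
    [-0.02,0.05,0.12],
    [-0.04,0.11,0.12],
    [-0.06,0.17,0.12]
  ],
  "turn": [0,0,0,0,0],
  "grip": [0.04,0.04,0.04,0.04,0.04]
}}

```text
time: 16.73
tool_pos: [0.435, -0.0006, 0.2108]
tcp_rot: [3.129, 0.278, 0.002]
ft_force: [0.5, 0.5, 0.4]
finger_gap: 0.0401
finger_force: 0.0
```

```bash
python3 - <<'E'
from plant import *
from geo import *
from rel import O,xu,yu
np.set_printoptions(precision=4,suppress=True)
p,d=capture("scene"); c=deproj("scene",d); h=cv2.cvtColor(p,cv2.COLOR_RGB2HSV); r=c[...,:2]-O; X=r@xu; Y=r@yu
m=(h[...,0]>100)&(h[...,0]<125)&(h[...,1]>120)&(d>0)&(abs(X)<.12)&(abs(Y)<.09)&(c[...,2]>.06); q=c[m]
A=np.c_[X[m],Y[m],np.ones(m.sum())]; w=np.ones(len(A),bool)
for _ in range(5): k=np.linalg.lstsq(A[w],q[w,2],rcond=None)[0]; w=abs(q[:,2]-A@k)<.004
print("slopes deg",np.degrees(k[:2]),"z0",k[2],"z free",k[2]-k[0]*.0875,X[m].min(),X[m].max(),Y[m].min(),Y[m].max()); print(get_state()["ft_force"],get_state()["time"])
cv2.imwrite("pics/end.png",cv2.resize(cv2.convertScaleAbs(p[100:300,140:407,::-1],alpha=1.3),None,fx=2.99,fy=2.99,interpolation=cv2.INTER_CUBIC))
E
```

```text
slopes deg [-0.0047  0.2748] z0 0.09339027058202978 z free 0.09339750949172936 -0.08875977537144966 0.07004917932775907 -0.07456663017742486 0.06559799504710315
[-0.5879  9.0916  0.2465] 16.775
```

View pics/end.png

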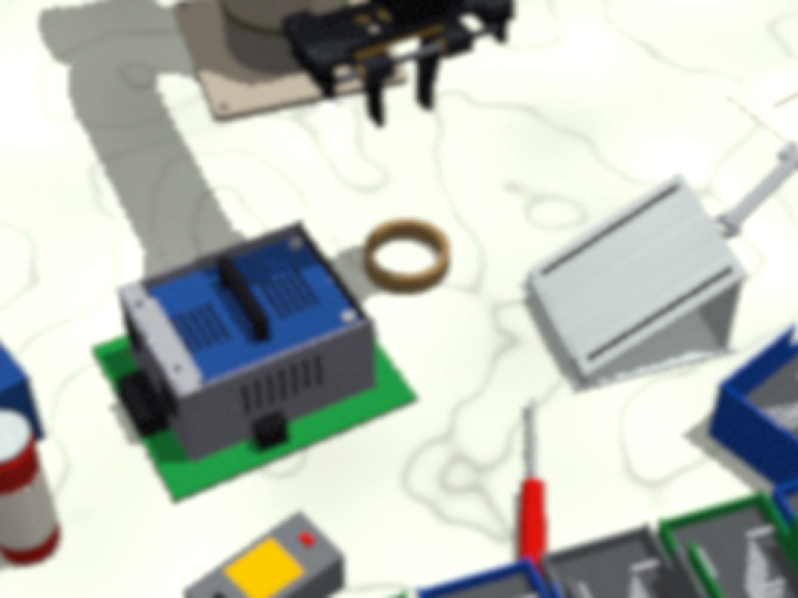

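Emit:
{"api": "step_arm", "payload": {
  "linear": [
    [0,0,0],
    [0,0,0],
    [0,0,0]
  ],
  "turn": [0,0,0],
  "grip": [0.04,0.04,0.04]
}}

```text
time: 17.15
tool_pos: [0.4357, -0.0033, 0.2102]
tcp_rot: [-3.129, -0.276, 0.001]
ft_force: [0.7, 0.4, 0.6]
finger_gap: 0.04
finger_force: 0.0
```

```bash
python3 -c "
from plant import *
print(hand_in())"
```

```text
the job is handed in; nothing more can be done
None
```

The job is handed in at about 17 s of the 58 s: the drawer is home at its stop, the cover was tucked under the lip at about 10° of tilt, lowered flat while held and released, and no bystander was touched; the hand-in returned no verdict.

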